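# Clamp a lens blank in the pinned clamshell jig

### The arm

A 6-joint arm with a two-finger parallel gripper is mounted at the origin on the work surface. World frame = base frame: x ahead of the robot, y to its left, z up, the work surface at z = 0. Lengths are in m, angles in degrees, forces in N, time in s.
With the tool pointing down it reaches from about 0.4 to 0.825 m from the base axis. Payload 7 kg.
Tool frame: the origin (TCP) lies midway between the tips of the shut fingers; the grasp point (between the pads) lies r.grip_depth behind it (r.grip_depth is the distance from the TCP to the grasp point, in m); z points along the fingers, y is the line along which they close (so a half turn about z gives the same grasp; the last joint's range is limited). The gripper opens to 88 mm and grips with 3 to 60 N. Pads are 19 mm wide; open, the fingers measure 130 mm over their backs; the gripper's body (78 mm by 193 mm) begins 47 mm behind the grasp point.
Start: joints at [-60.098, 20.546, 0.682, 0, -70.136, -16.507], TCP at [0.156, -0.657, 0.227] pointing down, gripper open.
Joint ranges: [-176.03, 176.03], [-82.01, 121.73], [-58.28, 71.71], [-173.87, 95.51], [-174.79, -0.11], [-173.66, 173.66]. Speed limits (degrees/s): [136.94, 136.94, 172.46, 180, 180, 180].

### API

Orientations are given as [roll, pitch, yaw] about the fixed x, y, z axes, in that order (R = Rz(yaw) Ry(pitch) Rx(roll)).
In Python, from plant import r gives the robot as it stands.
- The arm moves only by the shell command python3 -m pendant 'ROWS' [OPENING] [FORCE]. ROWS is a JSON list of rows, 1 to 12 of them, each of 6 numbers: dx, dy, dz in m, then a rotation vector rx, ry, rz in degrees; each row is the pose to reach, as a shift and turn from the pose commanded when the command began, along the tool's axes at that moment; what a row does not reach only later rows make up. A row lasts 1/12 s, in which the tool goes at most 0.0417 m and 7.16 degrees, less where a joint would pass 70% of its speed; a pose out of reach is approached as far as the arm can. OPENING is the finger opening in m, set as the command begins (- or left out keeps the last). The fingers move at their own pace and stop on an object; FORCE is the grip in N (left out, the last holds). Time passes only in rows, so rows that do not move let the fingers close. It prints the time, the measured TCP pose, the force, the opening and the grip force at its end.
- r.get_state(): the state, without advancing time (a new reading comes with each control period).
- r.capture(name): name is "side" or "top" or "wrist"; returns a dict with "frame" (480x640x3 uint8, red, green, blue), "z_map" (480x640 float32, m along the optical axis (not along the pixel's ray), 0 where there is no reading), "fx", "fy", "cx", "cy" (pixels), "cam_to_world" (4x4, takes a point from camera to world coordinates). Camera axes: x right, y down, z forward; pixel columns grow to the right and rows downward; lengths in m; the calibration is good to about 2 mm. The wrist camera is an equidistant fisheye: a pixel r from the principal point sees the ray r / f radians off the axis. A picture is of the moment at which its call begins.
- r.close_job(): hands the job in; it is judged then, once.
The state is a dict: "time_s": time; "joints": joint angles; "qd": joint speeds; "joint_torque": joint torques, N m; "tcp_pos": TCP position; "eef_rot": TCP orientation; "contact_force": force on the tool from outside, world axes, zero at the start; "moment": the same for the moment, N m; "gripper_width": finger opening in m; "gripper_force": force on a finger pad.
Only numpy, scipy, OpenCV 4.12 (cv2) and the standard library are available. Lean on these libraries where they do the work, as an engineer would, in place of code of your own. Each camera call takes 0.05 s, during which the arm holds its last target. There are 200 camera calls.

### The job

Balance the orange lens blank on the blue dome of the open clamshell jig, let go of it, swing the jig's lid down onto it, then push the red-handled pin through the lid's hole into the hole of the base until its brass collar sits flush on the lid. The lens sits on a spring that lifts the lid a little, so finish while still pressing down on the pin (holding it or pushing on its top): keep the two halves fully shut with the lens clamped centred, and do not let go at the end. Leave the spare grey lens and the other things on the counter where they are.

Things in the scene. Friction and masses are not known exactly. Their poses are not given: they have to be found in the camera images.
- jig: Fixed clamshell jig: grey base 185 x 110 mm, 24 thick. Origin on the counter under the dome's axis; x points to the hinge (robot's left, varies), z up. Along x (mm): hinge posts at +80 (tops at z 64), dome at 0, aluminium pin block at -70 (34 x 44, top at z 58). The hinge line is parallel to y; beside the dome along y it is free: grip the lens across y to set it down.
- dome_top (a point): Top of the blue dome (48 mm across, curved with a 50 mm radius, the middle 8 mm nearly flat; its rim 6 mm below its top). 53 mm above the counter when unloaded; it is sprung (1.6 N/mm, down only) and goes down about 9 mm when the lid is shut on the lens.
- lid (a joint): Angle of the lid, rad: 0 shut (hard stop), grows as it opens, to 2.1; starts standing open at 1.65 to 2.0. The stiff hinge stays where it is left (about 2 N at the tip moves it). The lid meets the lens on the dome at about 0.1 and springs back to about 0.06 when not pressed; pressing it shut at the pin hole takes about 8 N.
- lid_hinge (a point): Hinge axis at mid width, 60 mm above the counter. The lid is a plate 173 mm long from here, 70 wide, 10 thick; shut, it lies level towards the jig's -x, underside at z 60, top at z 70. A black pad (40 mm diameter, 6 thick) on its inner face, 80 mm from the hinge, meets the lens. At 1.8 rad its tip stands 230 mm above the counter.
- lid_hole (a point): Centre of the mouth of the 13 mm through hole in the lid's blue end, on its outer (top) face, 150 mm from the hinge. Directly above jig_hole when shut.
- jig_hole (a point): Centre of the mouth of the 12.5 mm hole in the pin block, 58 mm above the counter, 34 mm deep.
- lens: Orange lens blank: flat disc 56 mm diameter, 10 mm thick, 30 g, lying flat on a small black round rest (26 mm high, its top 36 mm across). Origin at the centre of its underside, z up.
- lens_center (a point): Middle of the orange lens, 5 mm above its underside.
- pin: Pin, 50 g, standing upright in an aluminium rack block (56 x 56 mm, 55 mm high). Origin at its lower tip, z up: steel shank 10 mm diameter and 45 mm long, its lowest 10 mm tapering to 4 mm; brass collar 22 mm diameter from 45 to 50 mm; round red grip 16 mm diameter from 50 to 82 mm. The collar rests on the rack.
- pin_tip (a point): Lower tip of the pin (the pin's origin).
- spare_lens: Spare grey lens of the same size on a second black rest; leave it alone. Rack and the two rests stand on the robot's right, in places that change.
- lens_pot: White round pot, 66 mm diameter, 22 mm high; leave it alone. Origin under its centre.
- screwdriver: Small screwdriver lying left of the jig; leave it alone.
- tape_pot: White pot with yellow cap, 82 mm diameter, 30 mm high; leave it alone.
- driver_stand: Round blue stand with four small screwdrivers, 152 mm high, left side; leave it alone.
- pen_cup: Blue cup 100 mm high, left side; leave it alone.
- cleaner: Amber bottle with red cap, 160 mm high, on the right; leave it alone.
- card: Flat red lens packet, 70 x 110 x 8 mm, on the right; leave it alone.
Mind the look-alikes: they are no part of the job. There is more than one size of the lens; the one meant has the size given above.

How it is judged (in metres and radians):
On the way, in this order (a step that is already met when the one before it is completed fails the run):
1. the orange lens rests balanced on the dome, let go, with the lid still open (horizontal distance between lens_center and dome_top below 0.008 m and distance between lens_center and dome_top below 0.011 m and angle between lens_center's own z axis and vertical below 0.25 rad and contact force between the fingers and lens below 0.05 N and linear speed of lens below 0.03 m/s and value of joint lid above 0.8 rad), for 0.3 s.
2. the lid is down on the lens, the pin not yet in (horizontal distance between lens_center and dome_top below 0.008 m and distance between lens_center and dome_top below 0.011 m and angle between lens_center's own z axis and vertical below 0.25 rad and value of joint lid below 0.2 rad and distance between pin_tip and jig_hole above 0.06 m), for 0.2 s.
3. the pin is through the lid and in the base's hole (horizontal distance between pin_tip and jig_hole below 0.004 m and z of pin_tip in the frame of jig_hole below -0.012 m), for 0.1 s.
At the end, for the whole second after the job is handed in: In the last second: robot pushes on the pin (over 2 N finger to pin and pin to jig); lid within 0.02 rad of shut; pin within 0.08 rad of upright, tip within 4 mm of the hole axis and at least 29 mm deep in the base; lens on the dome within 8 mm of its axis, level within 0.06 rad (horizontal distance between lens_center and dome_top below 0.008 m and distance between lens_center and dome_top below 0.011 m and angle between lens_center's own z axis and vertical below 0.25 rad and horizontal distance between pin_tip and jig_hole below 0.004 m and angle between lens_center's own z axis and vertical below 0.06 rad and value of joint lid below 0.02 rad and z of pin_tip in the frame of jig_hole below -0.029 m and angle between pin's own z axis and vertical below 0.08 rad and contact force between the fingers and pin above 2 N and contact force between pin and jig above 2 N); the arm keeps its last pose, push and grip.
It fails at once if another thing on the counter was shifted by more than 25 mm (distance of any of spare_lens, lens_pot, screwdriver, tape_pot, driver_stand, pen_cup, cleaner, card from where it was at the start of the episode above 0.025 m).
It also fails if it takes over 72 s, if anything falls off the work surface, if the arm or the gripper's body presses on something with over 40 N, if the wrist force passes 120 N, or if a joint passes its speed limit or range.

## Working session

There is one attempt and no reset: what is moved stays moved. The work goes in short steps, Python scripts to look and compute and a shell command to move; the robot and the scene stay as the last step left them, time stands still between calls to the robot, and variables do not carry over. Pictures are saved under pics/ and viewed, at most 10 in all, crops included, and the job is handed in when it is done.

```bash
ls; mkdir -p pics; cat > h.py <<'E'
import numpy as np, cv2
from plant import r
def cap(n,save=None):
    c=r.capture(n)
    if save: cv2.imwrite(f'pics/{save}.png',c['frame'][:,:,::-1])
    return c
def cloud(c):
    # world points per pixel (pinhole cams)
    v,u=np.mgrid[0:480,0:640]; z=c['z_map']
    P=np.stack([(u-c['cx'])/c['fx']*z,(v-c['cy'])/c['fy']*z,z,np.ones_like(z)],-1)
    return (P@np.array(c['cam_to_world']).T)[...,:3]
def hsv(c): return cv2.cvtColor(c['frame'],cv2.COLOR_RGB2HSV)
E
python3 - <<'E'
from h import *
s=r.get_state(); print({k:np.round(v,3) for k,v in s.items()}, r.grip_depth)
for n in('top','side'):
    c=cap(n,n+'0'); np.savez(f'{n}0.npz',**{k:np.array(v) for k,v in c.items()}); print(n,c['fx'],c['cx'],c['cy'],np.round(c['cam_to_world'],3).tolist(),(c['z_map']>0).mean())
E
```

```text
pics
{'time_s': np.float64(0.0), 'joints': array([-6.0095e+01,  2.0590e+01,  6.3300e-01, -2.1000e-02, -7.0136e+01,
       -1.6507e+01]), 'qd': array([ 0.016, -0.002,  0.067, -0.105, -0.045, -0.053]), 'joint_torque': array([ 0.0000e+00, -5.8272e+01,  2.9306e+01,  6.9980e+00,  7.0000e-03,
       -0.0000e+00]), 'tcp_pos': array([ 0.156, -0.656,  0.226]), 'eef_rot': array([ 1.79906e+02, -8.00000e-03, -1.66610e+02]), 'contact_force': array([-0.782, -0.015,  0.197]), 'moment': array([0.028, 0.019, 0.002]), 'gripper_force': np.float64(0.0), 'gripper_width': np.float64(0.088)} 0.0188
top 555.8897960119218 314.31182997984035 238.34696615237073 [[-0.01, -0.998, 0.068, 0.474], [-1.0, 0.011, 0.002, 0.016], [-0.002, -0.068, -0.998, 1.454], [0.0, 0.0, 0.0, 1.0]] 0.995986328125
side 455.50117368874845 321.71346993925175 248.51235599533712 [[-0.875, -0.381, 0.298, 0.225], [-0.483, 0.669, -0.564, 0.633], [0.015, -0.638, -0.77, 0.908], [0.0, 0.0, 0.0, 1.0]] 0.9960481770833334
```

View pics/top0.png

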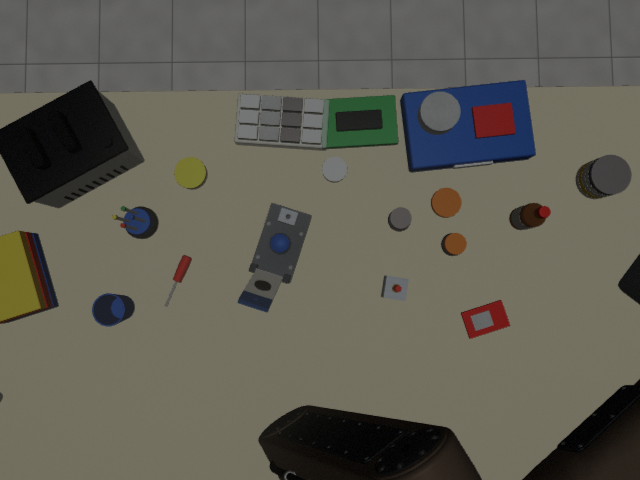

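View pics/side0.png

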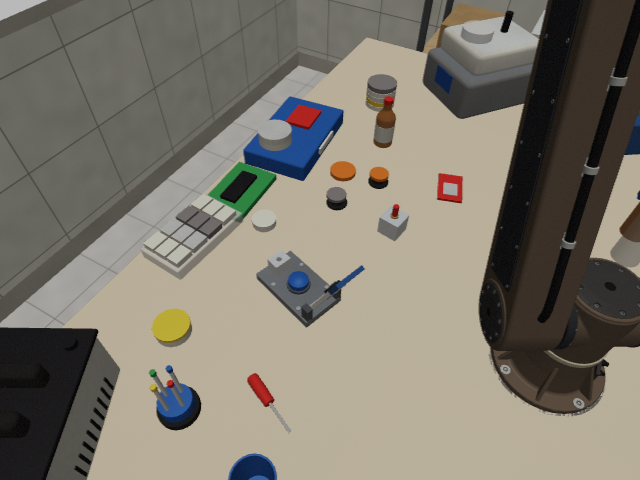

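The top view shows the jig with its dome at (280,243), pin block (288,217) and lid end (258,300). The rack and pin are at (397,288), and the grey lens is at (400,218). There are two orange discs, at (446,202) and (455,244). The side view shows that the one at (379,174) stands on a black rest, while (343,171) lies flat on the counter. Next I'll measure all of these.

```bash
python3 - <<'E'
from h import *
def ld(n):
    d=np.load(n+'0.npz'); return {k:d[k] for k in d}
def comps(m,P,mn=30):
    n,l,s,ce=cv2.connectedComponentsWithStats(m.astype(np.uint8))
    for i in range(1,n):
        if s[i,4]>=mn:
            p=P[l==i]; zt=np.percentile(p[:,2],90); q=p[abs(p[:,2]-zt)<.006]
            (c,rad)=cv2.minEnclosingCircle(q[:,:2].astype(np.float32)*1000)
            print('  px',ce[i].round(1),'n',s[i,4],'ztop',zt.round(4),'mean',q.mean(0).round(4),'circ',np.round(c,1),'diam',round(2*rad,1))
for n in('top','side'):
    c=ld(n);P=cloud(c);H=hsv(c);h,s,v=H[...,0],H[...,1],H[...,2]
    roi=(P[...,0]>.3)&(P[...,0]<.8)&(P[...,1]<.25)&(P[...,1]>-.5)
    print(n,'orange');comps((h>7)&(h<16)&(s>170)&(v>120)&roi,P)
    print(n,'red');comps(((h<5)|(h>175))&(s>150)&(v>80)&roi,P,8)
    print(n,'blue');comps((h>105)&(h<125)&(s>120)&roi,P)
    print(n,'table z',np.median(P[roi][:,2]))
    hi=roi&(P[...,2]>.045)&(P[...,2]<.30)
    print(n,'high');comps(hi,P)
c=ld('top');a=c['frame'][150:340,225:505,::-1]
cv2.imwrite('pics/crop.png',cv2.resize(a,(784,532),interpolation=cv2.INTER_CUBIC))
E
```

```text
top orange
top red
  px [397.6 288.2] n 26 ztop 0.0964 mean [ 0.4429 -0.1831  0.0935] circ [ 442.5 -182.8] diam 13.5
  px [486.7 318.3] n 791 ztop 0.0129 mean [ 0.3614 -0.4235  0.0103] circ [ 360.3 -418.5] diam 124.0
top blue
  px [458.8 155.2] n 1828 ztop 0.0595 mean [ 0.7783 -0.3503  0.0568] circ [ 783.2 -363.3] diam 273.7
  px [279.4 242.8] n 272 ztop 0.0547 mean [0.5592 0.1074 0.0521] circ [558.8 107. ] diam 46.4
top table z 0.0019489890594268644
top high
  px [458.5 155.6] n 1911 ztop 0.0593 mean [ 0.7781 -0.35    0.0567] circ [ 778.1 -363. ] diam 274.0
  px [521.4 215.7] n 221 ztop 0.1079 mean [ 0.6189 -0.4961  0.107 ] circ [ 620.1 -499.7] diam 44.4
  px [287.7 216.5] n 229 ztop 0.0626 mean [0.6247 0.086  0.0599] circ [624.8  84.4] diam 53.4
  px [279.4 242.7] n 253 ztop 0.0549 mean [0.5584 0.1074 0.0522] circ [558.7 106.9] diam 46.7
  px [261.4 288.4] n 1308 ztop 0.2138 mean [0.4134 0.156  0.2143] circ [413.9 155.3] diam 70.4
  px [395.6 288. ] n 510 ztop 0.0624 mean [ 0.4436 -0.1838  0.0589] circ [ 442.5 -184.3] diam 74.7
side orange
  px [342.7 169.6] n 332 ztop 0.0151 mean 
[... 585 characters left out ...]
] n 336 ztop 0.0514 mean [0.5613 0.1112 0.049 ] circ [561.6 109.3] diam 48.9
side table z -0.000497488010489433
side high
  px [312.1 144.6] n 862 ztop 0.056 mean [ 0.7791 -0.3399  0.0538] circ [ 785.9 -361. ] diam 278.8
  px [382.2 125.5] n 264 ztop 0.1048 mean [ 0.6219 -0.4947  0.1041] circ [ 621.3 -497.8] diam 42.3
  px [393.6 216.5] n 425 ztop 0.0773 mean [ 0.4455 -0.1773  0.0766] circ [ 445.3 -179.8] diam 16.0
  px [278.5 259.9] n 276 ztop 0.0589 mean [0.6285 0.088  0.0568] circ [629.2  86.7] diam 54.9
  px [330.  291.7] n 566 ztop 0.2151 mean [0.4148 0.1593 0.2142] circ [415.1 158.1] diam 71.5
  px [297.7 279. ] n 247 ztop 0.0517 mean [0.5615 0.111  0.0491] circ [562.  109.8] diam 49.1
```

View pics/crop.png

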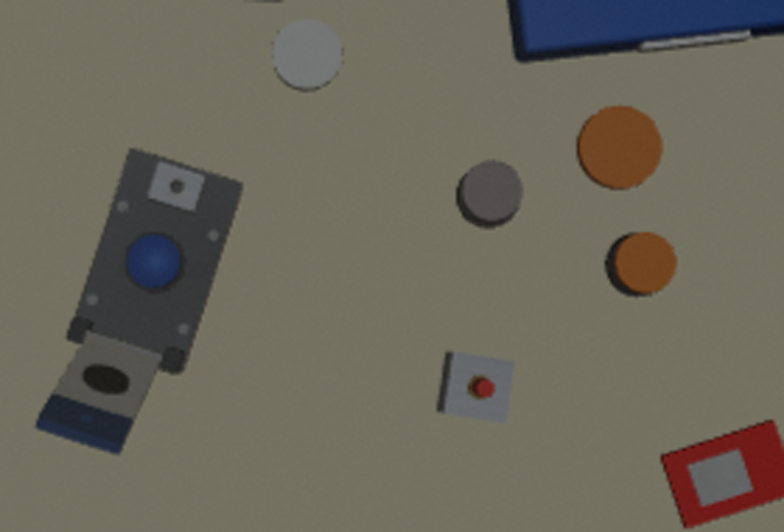

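The orange lens is the one at top px (455,244). It measures about 58 mm, its top is at z≈0.036, and it sits on a rest. The disc at (446,202) is 78 mm across and flat on the counter, so it is the look-alike. Now I'll refine the key points by casting rays onto planes at the known heights.

```bash
cat >> h.py <<'E'
def ray(c,u,v,z):
    T=np.array(c['cam_to_world']);d=T[:3,:3]@np.array([(u-c['cx'])/c['fx'],(v-c['cy'])/c['fy'],1.])
    return T[:3,3]+d*(z-T[2,3])/d[2]
def blob(c,m,z,near):
    # component nearest px -> ellipse of its outline cast on plane z
    n,l,s,ce=cv2.connectedComponentsWithStats(m.astype(np.uint8))
    i=1+np.argmin(np.hypot(*(ce[1:]-near).T)+1e3*(s[1:,4]<6))
    k=cv2.findContours((l==i).astype(np.uint8),0,1)[0][0][:,0]
    W=np.array([ray(c,u,v,z)[:2] for u,v in k])*1000
    h=cv2.convexHull(W.astype(np.float32)); M=cv2.moments(h)
    return np.round([M['m10']/M['m00'],M['m01']/M['m00']],1),np.round(cv2.minAreaRect(h),1) if 0 else [np.round(x,1) for x in cv2.minAreaRect(h)]
E
python3 - <<'E'
from h import *
def ld(n):
    d=np.load(n+'0.npz'); return {k:d[k] for k in d}
N={'top':dict(lens=(455,244),dome=(280,243),blk=(288,217),pin=(397,288),big=(446,202)),'side':dict(lens=(379,173),dome=(298,281),blk=(279,260),pin=(395,210),big=(343,170))}
for n in N:
    c=ld(n);H=hsv(c);h,s,v=[H[...,i].astype(int) for i in range(3)];P=cloud(c)
    q=N[n]; print(n,[H[q[k][1],q[k][0]].tolist() for k in q])
    org=(h>5)&(h<18)&(s>150)&(v>70)
    print('lens',*blob(c,org,.036,q['lens'])); print('big',*blob(c,org,.012,q['big']))
    print('dome',*blob(c,(h>105)&(h<125)&(s>120),.047,q['dome']))
    blk=(s<60)&(v>105)&(P[...,2]>.045)
    print('blk',*blob(c,blk,.058,q['blk'])); print('rack',*blob(c,blk,.055,q['pin']))
    print('pin',*blob(c,((h<8)|(h>172))&(s>150)&(v>60)&(P[...,2]>.04),.092,q['pin']))
E
```

```text
top [[13, 185, 113], [110, 149, 101], [98, 17, 59], [2, 183, 113], [14, 181, 113]]
lens [ 554.  -339.8] [array([ 553.6, -340.3]), array([51. , 53.8]), np.float64(88.5)]
big [ 663.5 -325.5] [array([ 663.7, -325.8]), array([73. , 73.8]), np.float64(88.6)]
dome [559.3 107.3] [array([558.9, 107.1]), array([43.1, 45.7]), np.float64(89.6)]
blk [626.9  86. ] [array([626.8,  86.1]), array([40. , 30.4]), np.float64(70.9)]
rack [ 442.3 -184.6] [array([ 442.2, -184.7]), array([55. , 55.5]), np.float64(80.0)]
pin [ 442.4 -182.8] [array([ 442., -183.]), array([12.2, 12.2]), np.float64(88.8)]
side [[13, 203, 185], [108, 167, 159], [18, 12, 106], [0, 216, 97], [13, 205, 185]]
lens [ 554.7 -332.8] [array([ 553.9, -333.1]), array([52. , 62.2]), np.float64(25.0)]
big [ 663.5 -319.4] [array([ 662.8, -320.4]), array([71.9, 86.4]), np.float64(28.2)]
dome [559.6 113.1] [array([559.8, 113. ]), array([46.6, 54.2]), np.float64(30.0)]
blk [628.5  88.9] [array([628.5,  90. ]), array([49.2, 35.5]), np.float64(71.6)]
rack [ 445.  -179.9] [array([ 444.3, -179.4]), array([64.3, 58.2]), np.float64(80.3)]
pin [ 441.  -166.9] [array([ 440.9, -167. ]), array([12.2, 43.9]), np.float64(14.9)]
```

```bash
cat >> h.py <<'E'
from scipy.spatial.transform import Rotation as R
def go(p,rpy=None):
    s=r.get_state();A=R.from_euler('xyz',s['eef_rot'],degrees=True)
    B=A if rpy is None else R.from_euler('xyz',rpy,degrees=True)
    d=A.inv().apply(np.array(p)-s['tcp_pos']);w=(A.inv()*B).as_rotvec(degrees=True)
    print('row',np.round(d,4),np.round(w,2),'nrows',np.ceil(max(np.linalg.norm(d)/.0417,np.linalg.norm(w)/7.16)))
E
python3 -c "
from h import *
go([.555,-.338,.19],[180,0,161.5])"
```

```text
row [-0.4616  0.2172  0.036 ] [ 8.000e-02 -3.000e-02  3.189e+01] nrows 13.0
```

```bash
python3 -m pendant '[[-0.4616,0.2172,0.036,0.08,0,31.9],[-0.4616,0.2172,0.036,0.08,0,31.9],[-0.4616,0.2172,0.036,0.08,0,31.9],[-0.4616,0.2172,0.036,0.08,0,31.9],[-0.4616,0.2172,0.036,0.08,0,31.9],[-0.4616,0.2172,0.036,0.08,0,31.9],[-0.4616,0.2172,0.036,0.08,0,31.9],[-0.4616,0.2172,0.036,0.08,0,31.9],[-0.4616,0.2172,0.036,0.08,0,31.9],[-0.4616,0.2172,0.036,0.08,0,31.9],[-0.4616,0.2172,0.036,0.08,0,31.9],[-0.4616,0.2172,0.036,0.08,0,31.9]]' 0.076; python3 -c "
from h import *
c=cap('wrist','w1');print(c['fx'],c['cx'],c['cy'],np.round(c['cam_to_world'],3).tolist());go([.555,-.338,.19],[180,0,161.5])"
```

```text
time_s: 1.1
tcp_pos: [0.5413, -0.3486, 0.1916]
eef_rot: [-179.9, -0.0, 161.5]
contact_force: [0.1, -1.9, 0.1]
gripper_width: 0.0761
gripper_force: 0.0
371.64829954431775 313.5369533656731 246.2146195850377 [[0.317, 0.915, 0.25, 0.474], [0.948, -0.305, -0.084, -0.327], [-0.001, 0.264, -0.965, 0.349], [0.0, 0.0, 0.0, 1.0]]
row [-0.006   0.0093  0.0005] [-0.03  0.05  0.18] nrows 1.0
```

View pics/w1.png

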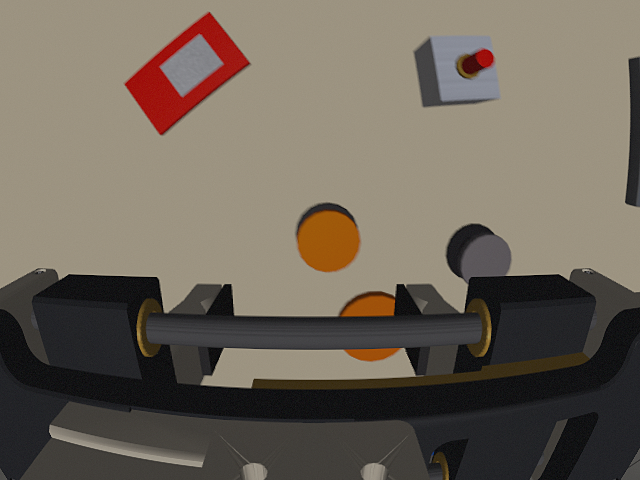

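The wrist view shows the target lens at (328,240) on its rest, ahead of the fingers. The larger disc is at (370,325), the spare at (485,258) and the pin's red grip at (480,60). I'll cast fisheye rays for the lens and the pin.

```bash
cat >> h.py <<'E'
def fray(c,u,v,z):
    T=np.array(c['cam_to_world']);a,b=u-c['cx'],v-c['cy'];q=np.hypot(a,b)+1e-9;t=q/c['fx']
    d=T[:3,:3]@np.array([np.sin(t)*a/q,np.sin(t)*b/q,np.cos(t)]); return T[:3,3]+d*(z-T[2,3])/d[2]
def fcirc(c,m,z,near):
    n,l,s,ce=cv2.connectedComponentsWithStats(m.astype(np.uint8))
    i=1+np.argmin(np.hypot(*(ce[1:]-near).T)+1e3*(s[1:,4]<30))
    k=cv2.findContours((l==i).astype(np.uint8),0,1)[0][0][:,0]
    W=(np.array([fray(c,u,v,z)[:2] for u,v in k])*1000).astype(np.float32)
    M=cv2.moments(cv2.convexHull(W)); return np.round([M['m10']/M['m00'],M['m01']/M['m00']],1),[np.round(x,1) for x in cv2.minAreaRect(W)]
E
python3 - <<'E'
from h import *
c=cap('wrist');H=hsv(c);h,s,v=[H[...,i].astype(int) for i in range(3)]
print('lens',*fcirc(c,(h>5)&(h<18)&(s>150)&(v>70),.036,(328,240)))
print('pin',*fcirc(c,((h<4)|(h>176))&(s>180)&(v>185),.092,(485,58)))
print(H[58,486],H[64,472])
go([.555,-.338,.19],[180,0,161.5])
E
```

```text
lens [ 554.2 -341.2] [array([ 554.4, -341.1]), array([53.9, 55.3]), np.float64(71.8)]Traceback (most recent call last):
  File "<stdin>", line 4, in <module>
  File "h.py", line 35, in fcirc
    i=1+np.argmin(np.hypot(*(ce[1:]-near).T)+1e3*(s[1:,4]<30))
        ~~~~~~~~~^^^^^^^^^^^^^^^^^^^^^^^^^^^^^^^^^^^^^^^^^^^^^
    return _wrapfunc(a, 'argmin', axis=axis, out=out, **kwds)
    return bound(*args, **kwds)
ValueError: attempt to get argmin of an empty sequence
```

```bash
python3 -c "
from h import *
go([.554,-.3405,.015],[180,0,161.5])"
```

```text
row [-0.0079  0.0092  0.1755] [-0.05 -0.03  0.26] nrows 5.0
```

```bash
python3 -m pendant '[[-0.008,0.009,0.03,0,0,0],[-0.008,0.009,0.07,0,0,0],[-0.008,0.009,0.11,0,0,0],[-0.008,0.009,0.13,0,0,0],[-0.008,0.009,0.13,0,0,0]]'; python3 -c "
from h import *
go([.554,-.3405,.015],[180,0,161.5])"
```

```text
time_s: 1.62
tcp_pos: [0.5466, -0.3431, 0.056]
eef_rot: [-180.0, -0.5, 161.4]
contact_force: [-1.2, -0.4, 0.2]
gripper_width: 0.0761
gripper_force: 0.0
row [-0.0065  0.0049  0.0409] [-0.04 -0.55 -0.06] nrows 1.0
```

```bash
python3 -m pendant '[[0,0,0,0,0,0],[0,0,0,0,0,0]]'; python3 -c "
from h import *
go([.554,-.3405,.015],[180,0,161.5])"
```

```text
time_s: 1.78
tcp_pos: [0.5515, -0.3452, 0.0635]
eef_rot: [-179.9, 0.1, 161.5]
contact_force: [0.4, 0.2, 0.9]
gripper_width: 0.076
gripper_force: 0.0
row [-0.0007  0.0054  0.0485] [-0.1   0.13  0.01] nrows 2.0
```

```bash
python3 -m pendant '[[-0.0007,0.0054,0.016,0,0,0],[-0.0007,0.0054,0.032,0,0,0],[-0.0007,0.0054,0.048,0,0,0],[-0.0007,0.0054,0.048,0,0,0],[-0.0007,0.0054,0.048,0,0,0],[-0.0007,0.0054,0.048,0,0,0]]'; python3 -c "
from h import *
go([.554,-.3405,.015],[180,0,161.5])"
```

```text
time_s: 2.28
tcp_pos: [0.5542, -0.3404, 0.0161]
eef_rot: [-179.9, 0.2, 161.5]
contact_force: [0.4, -0.4, -0.1]
gripper_width: 0.0761
gripper_force: 0.0
row [ 0.0002 -0.0002  0.0011] [-0.09  0.2   0.01] nrows 1.0
```

Accurate when settled. I'll grip the lens.

```bash
python3 -m pendant '[[0,0,0,0,0,0],[0,0,0,0,0,0],[0,0,0,0,0,0],[0,0,0,0,0,0],[0,0,0,0,0,0],[0,0,0,0,0,0],[0,0,0,0,0,0]]' 0.04 12; python3 -m pendant '[[0,0,-0.03,0,0,0],[0,0,-0.06,0,0,0],[0,0,-0.1,0,0,0],[0,0,-0.13,0,0,0],[0,0,-0.15,0,0,0],[0,0,-0.15,0,0,0],[0,0,-0.15,0,0,0]]'; python3 - <<'E'
from h import *
c=cap('wrist','w2');H=hsv(c);h,s,v=[H[...,i].astype(int) for i in range(3)]
go([.56,.108,.165],[180,0,161.5])
t=r.get_state()['tcp_pos'];print(t)
m=((h>5)&(h<18)&(s>150)&(v>70))
n,l,st,ce=cv2.connectedComponentsWithStats(m.astype(np.uint8))
for i in range(1,n):
  if st[i,4]>100: print(ce[i].round(),st[i])
print('pin',H[60:75:3,465:500:5].tolist())
E
```

```text
time_s: 2.87
tcp_pos: [0.5532, -0.3398, 0.0145]
eef_rot: [-179.9, 0.1, 161.5]
contact_force: [-0.8, 0.6, 5.8]
gripper_width: 0.0547
gripper_force: 12.0
time_s: 3.45
tcp_pos: [0.5535, -0.3396, 0.1652]
eef_rot: [-179.9, 0.2, 161.5]
contact_force: [0.0, 0.3, -1.1]
gripper_width: 0.0542
gripper_force: 12.0
row [ 0.1351  0.4264 -0.0018] [-0.05  0.02 -0.02] nrows 11.0
[ 0.55261921 -0.33924552  0.16360669]
[314. 293.] [ 248  258  132   59 5706]
[319. 362.] [ 255  349  129   31 2957]
pin [[[112, 27, 169], [111, 27, 162], [111, 26, 159], [111, 27, 160], [114, 26, 159], [113, 26, 160], [110, 24, 158]], [[114, 24, 168], [114, 23, 166], [113, 25, 166], [110, 23, 164], [111, 26, 168], [109, 26, 167], [113, 25, 166]], [[111, 26, 168], [112, 23, 168], [113, 24, 169], [113, 24, 167], [114, 23, 168], [113, 25, 166], [113, 26, 167]], [[114, 23, 165], [113, 26, 165], [114, 23, 165], [113, 26, 166], [112, 23, 165], [111, 26, 167], [113, 26, 167]], [[113, 24, 168], [113, 24, 167], [113, 25, 166], [113, 26, 167], [114, 23, 165], [114, 23, 165], [112, 28, 166]]]
```

View pics/w2.png

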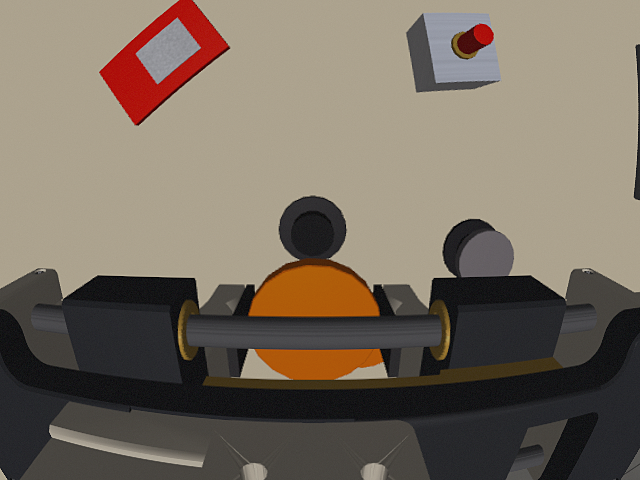

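The lens is held and centred between the pads; the rest at (313,229) is empty. Next I'll go near the dome, staying on the pin block side, and look at the jig with the wrist camera.

```bash
python3 -c "
from h import *
go([.644,.079,.175],[180,0,161.5])"
```

```text
row [ 0.0462  0.4256 -0.0117] [-0.05  0.02 -0.02] nrows 11.0
```

```bash
python3 -m pendant '[[0.0025,0.02,-0.0117,0,0,0],[0.006,0.06,-0.0117,0,0,0],[0.01,0.1,-0.0117,0,0,0],[0.015,0.14,-0.0117,0,0,0],[0.02,0.18,-0.0117,0,0,0],[0.025,0.22,-0.0117,0,0,0],[0.03,0.26,-0.0117,0,0,0],[0.034,0.3,-0.0117,0,0,0],[0.038,0.34,-0.0117,0,0,0],[0.042,0.38,-0.0117,0,0,0],[0.0462,0.41,-0.0117,0,0,0],[0.0462,0.4256,-0.0117,0,0,0]]'; python3 -m pendant '[[0,0,0,0,0,0],[0,0,0,0,0,0],[0,0,0,0,0,0]]'; python3 - <<'E'
from h import *
c=cap('wrist','w3');np.savez('w3.npz',**{k:np.array(v) for k,v in c.items()})
H=hsv(c);h,s,v=[H[...,i].astype(int) for i in range(3)]
print(r.get_state()['tcp_pos'])
m=((h>105)&(h<125)&(s>120)&(v>50))
n,l,st,ce=cv2.connectedComponentsWithStats(m.astype(np.uint8))
for i in range(1,n):
  if st[i,4]>300: print(ce[i].round(),st[i],*fcirc(c,l==i,.047,ce[i]))
E
```

```text
time_s: 4.5
tcp_pos: [0.6436, 0.0822, 0.1728]
eef_rot: [-179.8, -0.1, 161.6]
contact_force: [0.7, 0.1, -0.5]
gripper_width: 0.0545
gripper_force: 12.0
time_s: 4.75
tcp_pos: [0.6435, 0.078, 0.1738]
eef_rot: [-179.8, -0.1, 161.5]
contact_force: [0.1, -1.0, -0.1]
gripper_width: 0.0543
gripper_force: 12.0
[0.64361038 0.07756952 0.17420383]
[632. 105.] [623  78  17  58 762] [611.9 424.6] [array([610.7, 422.7]), array([27.9, 60.8]), np.float64(70.7)]
[316. 125.] [ 285   94   63   62 3061] [560.7 107. ] [array([560.5, 107. ]), array([46.8, 46.9]), np.float64(71.6)]
```

View pics/w3.png

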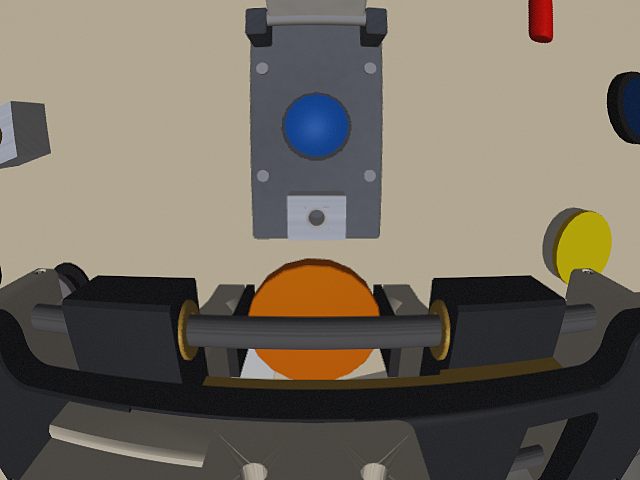

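The wrist view shows the dome at (316,125), the hole in the pin block at (316,217) and the hinge along the top edge. The jig is aligned with the tool, and the lens is held centred at (314,320). Now I'll measure the hole and the yaw.

```bash
python3 - <<'E'
from h import *
d=np.load('w3.npz');c={k:d[k] for k in d}
H=hsv(c);h,s,v=[H[...,i].astype(int) for i in range(3)]
roi=np.zeros(v.shape,bool);roi[200:234,295:340]=1
print('hole',*fcirc(c,roi&(v<130),.058,(316,217)), v[217,316],v[204,316])
roi[190:242,280:355]=1
print('block',*fcirc(c,roi&(v>135)&(s<60),.058,(316,217)))
sc=[fray(c,*p,.024)[:2] for p in((262,68),(370,68),(263,176),(370,176))]
print(np.round(sc,4)); print([np.degrees(np.arctan2(*(sc[a]-sc[b])[::-1])) for a,b in((0,2),(1,3))],np.mean(sc,0))
k=fray(c,314,259,.174+.0115+.005);t=r.get_state()['tcp_pos'];u=np.array([-.948,.317]);print('lens front edge along tool x',(k[:2]-t[:2])@u,'y',(k[:2]-t[:2])@np.array([.317,.948]))
go([.560,.107,.075],[180,0,161.5])
E
```

```text
hole [626.7  84.9] [array([626.7,  84.9]), array([12. , 11.4]), np.float64(71.5)] 97 171
block [628.5  84.7] [array([627.9,  85.3]), array([56.4, 34.5]), np.float64(71.6)]
[[0.4991 0.081 ]
 [0.527  0.165 ]
 [0.5855 0.0524]
 [0.6136 0.1367]]
[np.float64(161.694535203164), np.float64(161.86727446497562)] [0.55629546 0.10878508]
lens front edge along tool x 0.026875707629695073 y 0.0001955946010040057
row [0.0885 0.0015 0.0993] [-0.13 -0.05 -0.06] nrows 4.0
```

```bash
python3 -m pendant '[[0.03,0.0015,0,0,0,0],[0.06,0.0015,0.02,0,0,0],[0.0885,0.0015,0.05,0,0,-0.2],[0.0885,0.0015,0.08,0,0,-0.2],[0.0885,0.0015,0.0993,0,0,-0.2],[0.0885,0.0015,0.0993,0,0,-0.2],[0.0885,0.0015,0.0993,0,0,-0.2],[0.0885,0.0015,0.0993,0,0,-0.2]]';  python3 -c "
from h import *
go([.5602,.1069,.044],[180,0,161.7])"
```

```text
time_s: 5.47
tcp_pos: [0.5618, 0.1077, 0.077]
eef_rot: [-180.0, 0.1, 161.7]
contact_force: [0.5, 0.1, 0.0]
gripper_width: 0.0541
gripper_force: 12.0
row [ 0.0013 -0.0012  0.033 ] [-0.03  0.1  -0.05] nrows 1.0
```

```bash
python3 -m pendant '[[0.001,-0.001,0.012,0,0,0],[0.001,-0.001,0.024,0,0,0],[0.001,-0.001,0.033,0,0,0],[0.001,-0.001,0.033,0,0,0],[0.001,-0.001,0.033,0,0,0]]';  python3 -c "
from h import *
go([.5602,.1069,.041],[180,0,161.7])"
```

```text
time_s: 5.88
tcp_pos: [0.5599, 0.1073, 0.0432]
eef_rot: [-179.9, 0.0, 161.7]
contact_force: [-0.1, 0.0, -0.5]
gripper_width: 0.0548
gripper_force: 12.0
row [-0.0004 -0.0003  0.0022] [-0.07  0.04 -0.02] nrows 1.0
```

```bash
for i in 1 2 3; do python3 -m pendant '[[0,0,0.001,0,0,0],[0,0,0.001,0,0,0],[0,0,0.001,0,0,0]]' | grep -E "tcp|contact"; done
```

```text
tcp_pos: [0.5598, 0.1076, 0.0423]
contact_force: [-0.3, 1.1, -0.2]
tcp_pos: [0.5595, 0.1075, 0.0408]
contact_force: [0.5, 0.4, -0.1]
tcp_pos: [0.5596, 0.1076, 0.0398]
contact_force: [-1.3, -0.1, 1.3]
```

```bash
python3 -m pendant '[[0,0,0,0,0,0],[0,0,0,0,0,0],[0,0,0,0,0,0],[0,0,0,0,0,0],[0,0,0,0,0,0]]' 0.057; python3 -m pendant '[[0,0,0,0,0,0],[0,0,0,0,0,0],[0,0,0,0,0,0],[0,0,0,0,0,0],[0,0,0,0,0,0]]' 0.074; python3 - <<'E'
from h import *
c=cap('top');P=cloud(c);H=hsv(c);h,s,v=[H[...,i].astype(int) for i in range(3)]
m=((h>5)&(h<18)&(s>150)&(v>60))
n,l,st,ce=cv2.connectedComponentsWithStats(m.astype(np.uint8))
for i in range(1,n):
  if st[i,4]>20: print(ce[i].round(),st[i],P[l==i].mean(0).round(3))
c=cap('wrist','w4')
E
```

```text
time_s: 7.05
tcp_pos: [0.5594, 0.1074, 0.0396]
eef_rot: [-179.9, 0.0, 161.7]
contact_force: [1.0, 0.6, -0.1]
gripper_width: 0.0571
gripper_force: 0.0
time_s: 7.47
tcp_pos: [0.5594, 0.1074, 0.0397]
eef_rot: [-179.9, 0.0, 161.7]
contact_force: [0.6, -0.2, -0.5]
gripper_width: 0.0737
gripper_force: 0.0
[446. 202.] [431 188  30  29 665] [ 0.663 -0.324  0.015]
[ 37. 277.] [ 28 248  18  61  70] [0.478 0.697 0.093]
```

View pics/w4.png

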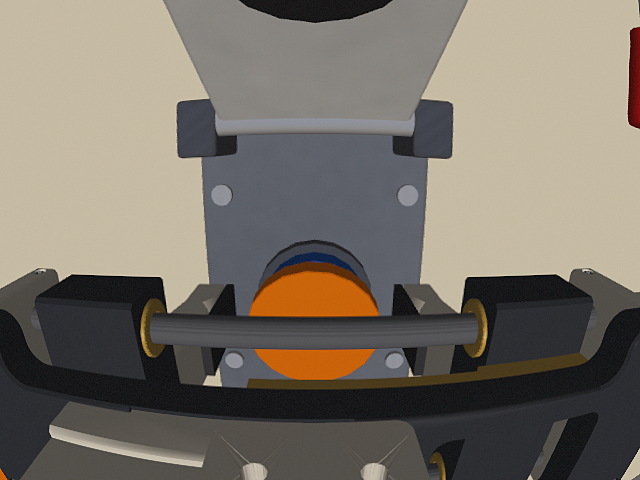

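The lens rests on the dome with both fingers clear of it. I'll retreat straight up, then move behind the lid.

```bash
python3 -m pendant '[[0,0,-0.01,0,0,0],[0,0,-0.03,0,0,0],[0,0,-0.06,0,0,0],[0,0,-0.1,0,0,0],[0,0,-0.14,0,0,0],[0,0,-0.18,0,0,0],[0,0,-0.22,0,0,0],[0,0,-0.25,0,0,0],[0,0,-0.26,0,0,0],[0,0,-0.26,0,0,0],[0,0,-0.26,0,0,0]]'; python3 - <<'E'
from h import *
c=cap('wrist');H=hsv(c);h,s,v=[H[...,i].astype(int) for i in range(3)]
m=((h>5)&(h<18)&(s>150)&(v>70))
n,l,st,ce=cv2.connectedComponentsWithStats(m.astype(np.uint8))
for i in range(1,n):
  if st[i,4]>300: print(ce[i].round(),st[i],*fcirc(c,l==i,.063,ce[i]))
go([.3837,.1653,.30],[180,0,161.7])
E
```

```text
time_s: 8.48
tcp_pos: [0.5592, 0.1078, 0.3003]
eef_rot: [-180.0, 0.1, 161.7]
contact_force: [0.1, -0.2, -0.3]
gripper_width: 0.074
gripper_force: 0.0
[313. 214.] [ 288  190   51   50 2001] [561.4 106.6] [array([561.5, 106.3]), array([54.1, 53.9]), np.float64(71.7)]
row [ 0.1843 -0.0003 -0.0008] [-0.09 -0.03 -0.02] nrows 5.0
```

The lens is within about 1.5 mm of the dome's axis.

```bash
python3 -m pendant '[[0.03,0,0,0,0,0],[0.07,0,0,0,0,0],[0.11,0,0,0,0,0],[0.15,0,0,0,0,0],[0.184,0,0,0,0,0],[0.184,0,0,0,0,0],[0.184,0,0,0,0,0],[0.184,0,0,0,0,0]]' 0; python3 - <<'E'
from h import *
go([.3837,.1653,.19],[180,0,161.7]); print(r.get_state()['joints'].round(1))
c=cap('side','s2')
E
```

```text
time_s: 9.2
tcp_pos: [0.3846, 0.1656, 0.299]
eef_rot: [-179.9, 0.0, 161.8]
contact_force: [0.1, -0.9, -0.3]
gripper_width: 0.0259
gripper_force: 0.0
row [ 0.0008 -0.0003  0.109 ] [-0.14  0.    0.06] nrows 3.0
[ 5.060e+01 -7.200e+00 -2.200e+01  1.000e-01 -7.530e+01 -1.589e+02]
```

View pics/s2.png

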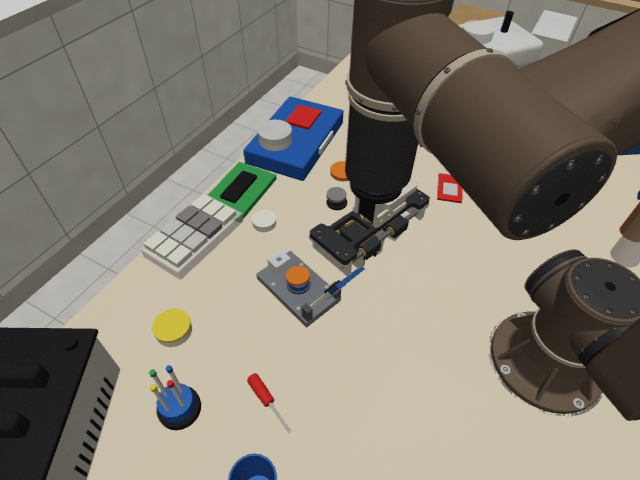

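The side view shows the orange lens on the dome at (298,276), with the gripper above and behind the standing lid at (345,282). I'll descend behind the lid.

```bash
python3 -m pendant '[[0.001,0,0.02,0,0,0],[0.001,0,0.04,0,0,0],[0.001,0,0.06,0,0,0],[0.001,0,0.08,0,0,0],[0.001,0,0.1,0,0,0],[0.001,0,0.11,0,0,0],[0.001,0,0.11,0,0,0],[0.001,0,0.11,0,0,0]]'; python3 - <<'E'
from h import *
c=cap('wrist');H=hsv(c)
c=cap('top');P=cloud(c);hi=(P[...,2]>.15)&(P[...,2]<.23)&(P[...,0]>.35)&(P[...,0]<.5)&(P[...,1]>.08)&(P[...,1]<.22)
print(hi.sum()); print(r.get_state()['joints'].round(1))
E
```

```text
time_s: 9.92
tcp_pos: [0.3843, 0.1649, 0.1889]
eef_rot: [-179.8, -0.0, 161.6]
contact_force: [-0.1, 1.0, -0.1]
gripper_width: 0.0004
gripper_force: 0.0
493
[ 5.06e+01 -2.80e+00 -3.28e+01  1.00e-01 -6.01e+01 -1.59e+02]
```

```bash
python3 -m pendant '[[-0.008,0,0,0,0,0],[-0.018,0,0,0,0,0],[-0.028,0,0,0,0,0],[-0.038,0,0,0,0,0],[-0.048,0,0,0,0,0],[-0.058,0,0,0,0,0],[-0.068,0,0,0,0,0],[-0.078,0,0,0,0,0],[-0.086,0,0,0,0,0]]'; python3 -m pendant '[[-0.01,0,0,0,0,0],[-0.02,0,0,0,0,0],[-0.03,0,0,0,0,0],[-0.04,0,0,0,0,0],[-0.05,0,0,0,0,0],[-0.06,0,0,0,0,0],[-0.07,0,0,0,0,0],[-0.07,0,0,0,0,0]]'; python3 - <<'E'
from h import *
u=np.array([-.949,.314]);print('jig x',(r.get_state()['tcp_pos'][:2]-[.5602,.1069])@u)
c=cap('side','s3')
E
```

```text
time_s: 10.77
tcp_pos: [0.4666, 0.1382, 0.1894]
eef_rot: [-179.9, 0.0, 161.7]
contact_force: [-2.4, 1.1, 2.3]
gripper_width: 0.0004
gripper_force: 1.0
time_s: 11.43
tcp_pos: [0.5339, 0.1163, 0.1896]
eef_rot: [-179.9, 0.1, 161.7]
contact_force: [0.0, 0.2, 0.8]
gripper_width: 0.0007
gripper_force: 0.0
jig x 0.02791073401350802
```

View pics/s3.png

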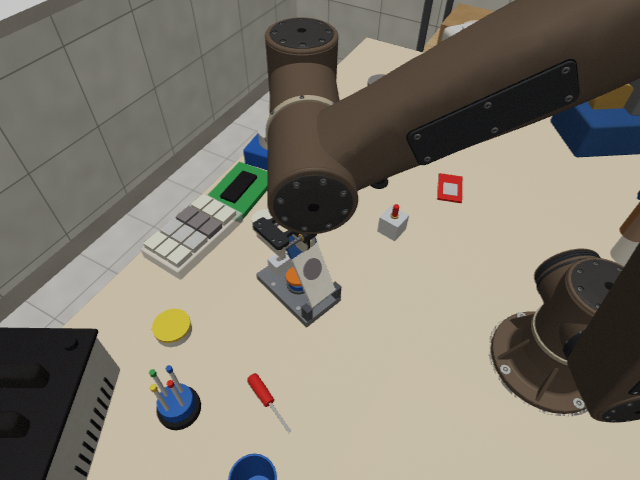

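The side view shows the lid pushed past vertical, at about 60°, with the lens still on the dome at (296,280). I'll follow the arc down.

```bash
python3 -m pendant '[[-0.01,0,0.008,0,0,0],[-0.02,0,0.016,0,0,0],[-0.03,0,0.024,0,0,0],[-0.039,0,0.032,0,0,0],[-0.047,0,0.0415,0,0,0],[-0.054,0,0.051,0,0,0],[-0.06,0,0.0615,0,0,0],[-0.066,0,0.072,0,0,0],[-0.07,0,0.083,0,0,0],[-0.073,0,0.09,0,0,0],[-0.074,0,0.0955,0,0,0],[-0.074,0,0.0955,0,0,0]]'; python3 -m pendant '[[0,0,0.002,0,0,0],[0,0,0.004,0,0,0],[0,0,0.006,0,0,0],[0,0,0.008,0,0,0],[0,0,0.01,0,0,0],[0,0,0.01,0,0,0],[0,0,0.01,0,0,0]]'; python3 - <<'E'
from h import *
u=np.array([-.949,.314]);print('jig x',(r.get_state()['tcp_pos'][:2]-[.5602,.1069])@u)
E
```

```text
time_s: 12.48
tcp_pos: [0.6015, 0.093, 0.0926]
eef_rot: [-179.8, -0.1, 161.7]
contact_force: [-0.2, -0.1, -0.5]
gripper_width: 0.0004
gripper_force: 0.0
time_s: 13.07
tcp_pos: [0.6021, 0.0934, 0.0842]
eef_rot: [-179.9, 0.0, 161.7]
contact_force: [0.8, -0.3, -0.2]
gripper_width: 0.0003
gripper_force: 0.0
jig x -0.044011458403550446
```

```bash
for i in 1 2 3; do python3 -m pendant '[[0,0,0.0015,0,0,0],[0,0,0.003,0,0,0],[0,0,0.003,0,0,0],[0,0,0.003,0,0,0]]' | grep -E "tcp|contact"; done
```

```text
tcp_pos: [0.6023, 0.0934, 0.0812]
contact_force: [0.3, 0.3, 1.0]
tcp_pos: [0.6025, 0.0934, 0.0783]
contact_force: [1.6, -0.5, 2.4]
tcp_pos: [0.6026, 0.0934, 0.0754]
contact_force: [2.6, -1.0, 3.6]
```

The lid is down on the lens with a spring reaction. I'll rise and go look at the pin.

```bash
python3 -m pendant '[[0,0,-0.01,0,0,0],[0,0,-0.03,0,0,0],[0,0,-0.06,0,0,0],[0,0,-0.09,0,0,0],[0,0,-0.12,0,0,0],[0,0,-0.125,0,0,0],[0,0,-0.125,0,0,0]]'; python3 -c "
from h import *
go([.528,-.211,.2],[180,0,161.7])"
```

```text
time_s: 14.65
tcp_pos: [0.6026, 0.0941, 0.2029]
eef_rot: [179.9, 0.2, 161.7]
contact_force: [-0.4, -0.4, -0.1]
gripper_width: 0.0005
gripper_force: 0.0
row [-0.025  -0.3131  0.0025] [0.09 0.15 0.  ] nrows 8.0
```

```bash
python3 -m pendant '[[-0.003,-0.03,0,0,0,0],[-0.006,-0.07,0,0,0,0],[-0.009,-0.11,0,0,0,0],[-0.012,-0.15,0,0,0,0],[-0.016,-0.19,0,0,0,0],[-0.02,-0.23,0,0,0,0],[-0.023,-0.27,0,0,0,0],[-0.025,-0.3,0,0,0,0],[-0.025,-0.313,0,0,0,0],[-0.025,-0.313,0,0,0,0],[-0.025,-0.313,0,0,0,0],[-0.025,-0.313,0,0,0,0]]' 0.05; python3 - <<'E'
from h import *
c=cap('wrist');H=hsv(c);h,s,v=[H[...,i].astype(int) for i in range(3)]
red=((h<4)|(h>176))&(s>180)&(v>60)
n,l,st,ce=cv2.connectedComponentsWithStats(red.astype(np.uint8))
for i in range(1,n):
  if st[i,4]>60: print(ce[i].round(),st[i],'vmax',v[l==i].max(),np.percentile(v[l==i],[10,30,50,70,90]),*fcirc(c,l==i,.092,ce[i]))
np.savez('w5.npz',**{k:np.array(x) for k,x in c.items()})
t=cap('top');P=cloud(t);Ht=hsv(t)
m=(P[...,2]>.05)&(P[...,0]>.45)&(P[...,0]<.68)&(P[...,1]>.03)&(P[...,1]<.18)
p=P[m];x=(p[:,:2]-[.5602,.1069])@np.array([-.949,.314])
for a in range(-90,80,20):
  q=p[(x>a/1e3)&(x<a/1e3+.02)]; print(a,len(q),q[:,2].mean().round(4) if len(q) else '')
E
```

```text
time_s: 15.65
tcp_pos: [0.5273, -0.2107, 0.1998]
eef_rot: [-179.9, -0.1, 161.7]
contact_force: [-0.3, -0.0, 0.2]
gripper_width: 0.0496
gripper_force: 0.0
[ 82. 141.] [  39   83   92  113 3585] vmax 179 [163. 164. 165. 166. 168.] [ 385.1 -363.2] [array([ 385. , -363.1]), array([53. , 84.1]), np.float64(17.3)]
[312. 124.] [302 114  22  22 352] vmax 184 [165. 167. 168. 169. 171.] [ 444.3 -184.5] [array([ 444.1, -184.5]), array([14.7, 14.6]), np.float64(38.5)]
-90 160 0.0801
-70 160 0.0799
-50 261 0.2339
-30 360 0.3169
-10 410 0.3313
10 440 0.3371
30 407 0.3092
50 234 0.0834
70 293 0.0686
```

The pin's red top is at wrist px (312,124), which puts it at (0.444, -0.1845). Top-view depth shows the lid top at z≈0.08 over the hole, so it has stayed down. Now I'll go to the pin.

```bash
python3 -m pendant '[[0.04,0,0,0,0,0],[0.075,0,0.02,0,0,0],[0.0871,-0.0014,0.04,0,0,0],[0.0871,-0.0014,0.06,0,0,0],[0.0871,-0.0014,0.08,0,0,0],[0.0871,-0.0014,0.08,0,0,0],[0.0871,-0.0014,0.08,0,0,0],[0.0871,-0.0014,0.08,0,0,0]]'; python3 -c "
from h import *
go([.4443,-.1845,.0625],[180,0,161.7])"
```

```text
time_s: 16.42
tcp_pos: [0.4454, -0.1852, 0.1215]
eef_rot: [-179.9, 0.1, 161.8]
contact_force: [0.8, -0.4, 0.7]
gripper_width: 0.05
gripper_force: 0.0
row [0.0014 0.0004 0.059 ] [-0.08  0.07  0.07] nrows 2.0
```

```bash
python3 -m pendant '[[0.001,0,0.015,0,0,0],[0.001,0,0.03,0,0,0],[0.001,0,0.045,0,0,0],[0.001,0,0.059,0,0,0],[0.001,0,0.059,0,0,0],[0.001,0,0.059,0,0,0],[0.001,0,0.059,0,0,0]]'; python3 -m pendant '[[0,0,0,0,0,0],[0,0,0,0,0,0],[0,0,0,0,0,0],[0,0,0,0,0,0],[0,0,0,0,0,0],[0,0,0,0,0,0],[0,0,0,0,0,0]]' 0 40;  python3 -m pendant '[[0,0,0,0,0,0],[0,0,0,0,0,0],[0,0,0,0,0,0]]'
```

```text
time_s: 17.0
tcp_pos: [0.4446, -0.1854, 0.0629]
eef_rot: [-179.9, 0.1, 161.7]
contact_force: [0.2, 0.3, 0.2]
gripper_width: 0.0496
gripper_force: 0.0
time_s: 17.58
tcp_pos: [0.4436, -0.1853, 0.0617]
eef_rot: [-179.9, 0.0, 161.7]
contact_force: [0.5, 0.6, 1.5]
gripper_width: 0.0154
gripper_force: 40.0
time_s: 17.83
tcp_pos: [0.4436, -0.1853, 0.0617]
eef_rot: [-179.9, 0.0, 161.7]
contact_force: [-1.4, 0.8, 2.5]
gripper_width: 0.0151
gripper_force: 40.0
```

```bash
python3 -m pendant '[[0,0,-0.015,0,0,0],[0,0,-0.04,0,0,0],[0,0,-0.07,0,0,0],[0,0,-0.1,0,0,0],[0,0,-0.13,0,0,0],[0,0,-0.138,0,0,0],[0,0,-0.138,0,0,0],[0,0,-0.138,0,0,0]]'; python3 -c "
from h import *
go([.712,.0567,.2],[180,0,161.7])"
```

```text
time_s: 18.5
tcp_pos: [0.4433, -0.185, 0.1993]
eef_rot: [-180.0, 0.0, 161.7]
contact_force: [-0.8, 0.2, -0.8]
gripper_width: 0.0151
gripper_force: 40.0
row [-0.179   0.3139 -0.0007] [-0.04  0.04 -0.03] nrows 9.0
```

```bash
python3 -m pendant '[[-0.01,0.02,0,0,0,0],[-0.03,0.053,0,0,0,0],[-0.05,0.088,0,0,0,0],[-0.07,0.123,0,0,0,0],[-0.09,0.158,0,0,0,0],[-0.11,0.193,0,0,0,0],[-0.13,0.228,0,0,0,0],[-0.15,0.263,0,0,0,0],[-0.17,0.298,0,0,0,0],[-0.179,0.314,0,0,0,0],[-0.179,0.314,0,0,0,0],[-0.179,0.314,0,0,0,0]]'; python3 -m pendant '[[0,0,0,0,0,0],[0,0,0,0,0,0],[0,0,0,0,0,0]]'; python3 - <<'E'
from h import *
print(r.get_state()['tcp_pos'])
c=cap('wrist','w6');np.savez('w6.npz',**{k:np.array(v) for k,v in c.items()})
E
```

```text
time_s: 19.5
tcp_pos: [0.7115, 0.0575, 0.1954]
eef_rot: [-179.8, -0.2, 161.8]
contact_force: [-0.4, -0.4, -0.6]
gripper_width: 0.0153
gripper_force: 40.0
time_s: 19.75
tcp_pos: [0.7114, 0.0559, 0.1992]
eef_rot: [-179.9, 0.0, 161.6]
contact_force: [-0.9, -0.5, -0.3]
gripper_width: 0.0154
gripper_force: 40.0
[0.71143694 0.05591685 0.19921904]
```

View pics/w6.png

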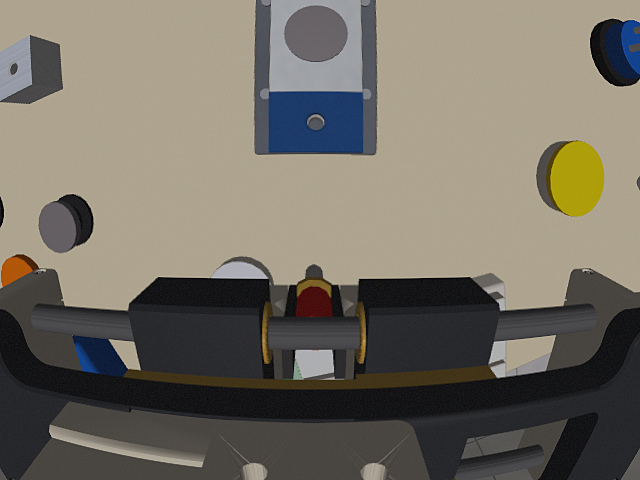

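The wrist view shows the lid shut with its hole at (316,122). The pin is held upright with its shank tip at (314,268).

```bash
python3 - <<'E'
from h import *
d=np.load('w6.npz');c={k:d[k] for k in d}
H=hsv(c);h,s,v=[H[...,i].astype(int) for i in range(3)]
roi=np.zeros(v.shape,bool);roi[108:138,300:332]=1
m=roi&(s<100)
n,l,st,ce=cv2.connectedComponentsWithStats(m.astype(np.uint8)); print(st[1:],ce[1:])
print('lid hole',*fcirc(c,m,.079,(316,122)))
u=np.array([-.949,.314]);w=np.array([.314,.949])
p=[.6267,.0849]; t=np.array([.71143694,.05591685]);
print('expected lid hole jig x offset', fcirc(c,m,.079,(316,122))[0]/1e3@u-np.array([.5602,.1069])@u)
sub=c['frame'][255:290,300:330].astype(int); print(sub[::2,14].tolist()); print('row270',v[268,298:332].tolist())
q=fray(c,314,266,.1475)[:2]-t; print('tip rel tcp (tool x,y)',q@u,q@w)
a=cv2.resize(c['frame'][90:290,240:390,::-1],(600,800)[:2] if 0 else (450,600),interpolation=cv2.INTER_CUBIC);cv2.imwrite('pics/w6c.png',a)
go([.6265,.0846,.16],[180,0,161.7])
E
```

```text
[[307 114  18  16 222]] [[315.28828829 121.5       ]]
lid hole [626.8  84.9] [array([626.9,  85. ]), array([12.5, 11.3]), np.float64(71.7)]
expected lid hole jig x offset -0.07011139999999982
[[172, 163, 143], [173, 163, 142], [173, 164, 143], [172, 163, 142], [179, 167, 147], [54, 53, 53], [58, 56, 57], [61, 58, 59], [62, 60, 59], [60, 59, 57], [58, 58, 60], [61, 49, 25], [64, 49, 22], [125, 98, 41], [121, 94, 35], [123, 97, 43], [67, 2, 11], [74, 18, 16]]
row270 [173, 174, 173, 173, 174, 174, 175, 180, 165, 90, 58, 57, 59, 59, 60, 61, 60, 60, 63, 59, 57, 53, 66, 161, 178, 173, 174, 174, 174, 173, 173, 174, 173, 172]
tip rel tcp (tool x,y) 0.0010195568058131018 -7.477950310292747e-05
row [0.0898 0.0004 0.0395] [-0.07  0.03 -0.05] nrows 3.0
```

View pics/w6c.png

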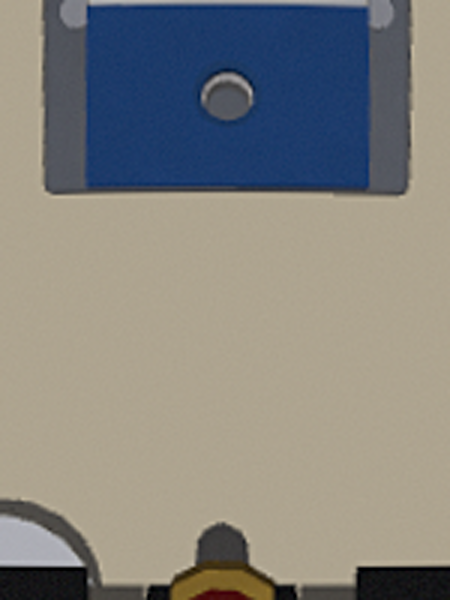

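The enlarged crop confirms the hole at lid px (316,122) and the pin in line with it. I'll move over the hole.

```bash
python3 -m pendant '[[0.03,0,0,0,0,0],[0.065,0,0,0,0,0],[0.0895,0.0005,0.01,0,0,0],[0.0895,0.0005,0.025,0,0,0],[0.0895,0.0005,0.0395,0,0,0],[0.0895,0.0005,0.0395,0,0,0],[0.0895,0.0005,0.0395,0,0,0],[0.0895,0.0005,0.0395,0,0,0],[0.0895,0.0005,0.0395,0,0,0]]'; python3 -c "
from h import *
go([.6268,.0849,.134],[180,0,161.7])"
```

```text
time_s: 20.55
tcp_pos: [0.628, 0.0851, 0.1608]
eef_rot: [-180.0, 0.1, 161.7]
contact_force: [-0.9, 1.0, -0.5]
gripper_width: 0.0151
gripper_force: 40.0
row [ 0.0011 -0.0006  0.0268] [-0.03  0.1  -0.02] nrows 1.0
```

```bash
python3 -m pendant '[[0.001,-0.0005,0.01,0,0,0],[0.001,-0.0005,0.02,0,0,0],[0.001,-0.0005,0.027,0,0,0],[0.001,-0.0005,0.027,0,0,0],[0.001,-0.0005,0.027,0,0,0]]'|grep -E "tcp|contact";python3 -m pendant '[[0,0,0.004,0,0,0],[0,0,0.008,0,0,0],[0,0,0.008,0,0,0],[0,0,0.008,0,0,0]]'|grep -E "tcp|contact"; python3 -m pendant '[[0,0,0.004,0,0,0],[0,0,0.008,0,0,0],[0,0,0.008,0,0,0],[0,0,0.008,0,0,0]]'|grep -E "tcp|contact"; python3 -c "
from h import *
go([.6268,.0849,.1],[180,0,161.7])"
```

```text
tcp_pos: [0.6257, 0.0848, 0.1317]
contact_force: [-0.8, -0.6, -0.8]
tcp_pos: [0.626, 0.085, 0.1245]
contact_force: [-0.6, -0.4, -0.6]
tcp_pos: [0.6259, 0.085, 0.1163]
contact_force: [-0.3, 0.3, -0.7]
row [-0.0008  0.0002  0.0163] [-0.1  -0.01 -0.01] nrows 1.0
```

```bash
python3 -m pendant '[[-0.0005,0,0.004,0,0,0],[-0.0005,0,0.008,0,0,0],[-0.0005,0,0.008,0,0,0],[-0.0005,0,0.008,0,0,0]]'|grep -E "tcp|contact"; python3 -m pendant '[[0,0,0.004,0,0,0],[0,0,0.008,0,0,0],[0,0,0.008,0,0,0],[0,0,0.008,0,0,0]]'|grep -E "tcp|contact"; python3 -m pendant '[[0,0,0.004,0,0,0],[0,0,0.008,0,0,0],[0,0,0.008,0,0,0],[0,0,0.008,0,0,0]]'|grep -E "tcp|contact"
```

```text
tcp_pos: [0.6264, 0.0848, 0.1083]
contact_force: [0.8, -0.5, -0.5]
tcp_pos: [0.6264, 0.0848, 0.1003]
contact_force: [0.8, 1.2, -1.4]
tcp_pos: [0.6265, 0.0848, 0.0924]
contact_force: [-0.5, -0.1, -0.5]
```

In the hole cleanly. Now down to the collar, then press.

```bash
for i in 1 2 3; do python3 -m pendant '[[0,0,0.003,0,0,0],[0,0,0.005,0,0,0],[0,0,0.005,0,0,0],[0,0,0.005,0,0,0]]'|grep -E "tcp|contact"; done; python3 -m pendant '[[0,0,0.001,0,0,0],[0,0,0.002,0,0,0],[0,0,0.002,0,0,0],[0,0,0.002,0,0,0]]' - 60
```

```text
tcp_pos: [0.6265, 0.0848, 0.0875]
contact_force: [0.6, -0.3, -0.9]
tcp_pos: [0.627, 0.0849, 0.0829]
contact_force: [0.2, -0.2, 0.6]
tcp_pos: [0.6271, 0.0849, 0.0779]
contact_force: [1.4, -1.2, 2.9]
time_s: 23.97
tcp_pos: [0.6273, 0.0849, 0.0767]
eef_rot: [-180.0, 0.1, 161.7]
contact_force: [0.4, -1.4, 8.6]
gripper_width: 0.015
gripper_force: 60.0
```

```bash
for i in 1 2; do python3 -m pendant '[[0,0,0.001,0,0,0],[0,0,0.001,0,0,0],[0,0,0.001,0,0,0]]'|grep -E "tcp|contact"; done
```

```text
tcp_pos: [0.6274, 0.0849, 0.0766]
contact_force: [-3.6, -1.3, 15.0]
tcp_pos: [0.6274, 0.0849, 0.0765]
contact_force: [-5.2, -1.8, 20.3]
```

```bash
python3 -m pendant '[[0,0,0.0005,0,0,0],[0,0,0.0005,0,0,0],[0,0,0.0005,0,0,0],[0,0,0.0005,0,0,0],[0,0,0.0005,0,0,0],[0,0,0.0005,0,0,0],[0,0,0.0005,0,0,0],[0,0,0.0005,0,0,0]]'; python3 - <<'E'
from h import *
t=cap('side');P=cloud(t);H=hsv(t)
m=(P[...,2]>.045)&(P[...,2]<.09)&(P[...,0]>.45)&(P[...,0]<.68)&(P[...,1]>.04)&(P[...,1]<.18)
p=P[m];x=(p[:,:2]-[.5602,.1069])@np.array([-.949,.314])
for a in range(-100,80,20):
  q=p[(x>a/1e3)&(x<a/1e3+.02)]; print(a,len(q),np.percentile(q[:,2],75).round(4) if len(q) else '')
E
```

```text
time_s: 25.13
tcp_pos: [0.6275, 0.0849, 0.0764]
eef_rot: [-180.0, 0.2, 161.8]
contact_force: [-5.9, -0.6, 25.5]
gripper_width: 0.0149
gripper_force: 60.0
-100 48 0.0699
-80 201 0.0814
-60 210 0.0699
-40 211 0.0703
-20 217 0.0711
0 227 0.071
20 234 0.0704
40 241 0.0702
60 314 0.0697
```

The lid measures level at z≈0.070 along its whole length, and I am pressing at about 25 N. I'll hand in now.

```bash
python3 -c "
from plant import r
print(r.close_job())"
```

```text
the job is handed in; nothing more can be done
None
```

I handed the job in at about 25 s with the lens clamped on the dome, the lid shut and level, and the pin fully in, held and pressed at about 25 N; the verdict was not shown, and I viewed 11 pictures, one over the limit of 10.

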